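# Latch the service lid of a bench instrument

### The job

Swing the open service lid of the bench instrument down onto its springy seal, then press it down gently at the wing knob and turn the knob clockwise until the wing points straight at the lid's front edge and the hidden tongue is well behind the frame edge, so that the latch alone holds the lid shut when you let go. Do not force the lid or the tongue against the case, and leave the screwdriver, the cup and the meter where they are.

Things in the scene. Friction and masses are not known exactly. Their poses are not given: they have to be found in the camera images.
- case: Grey sheet-metal bench instrument, fixed to the bench: 280 (x) x 260 (y) x 100 mm high. Origin at the centre of its underside, +z up, its front (dark display, dials) faces its -x. A service opening in its top is covered by the hinged lid. Lid, seal and tongue together must never bear on it with more than 30 N.
- frame_edge (a point): Nominal inner lower edge of the steel frame bar inside the front of the opening: 88 mm in front (-x) of the case centre, 92 mm above the bench; the bar runs along y. The real bar sits up to 6 mm higher or lower, hidden, from unit to unit: feel for it. Two rubber stops on the bar, moving with it, stop the lid about 1.2 mm below its latched height.
- seal_top (a point): Nominal middle between two springy rubber seal blocks under the lid's front corners, at their free height, 98 mm in front of the case centre and 120 mm above the bench, 10 mm above the nominal shut height of the lid's underside. Together they push back with about 0.7 N per mm. This point does not move when they are pressed.
- hatch_hinge (a point): Middle of the lid's hinge axis, 85 mm behind (+x of) the case centre and 110 mm above the bench; the axis runs along the case's y.
- hatch (a joint): Lid hinge angle in rad: 0 = nominally shut (level), positive = front edge raised; it starts open. The stiff hinge (0.35 N m) lets the lid stay where it is left. Resting unpressed on the seal it reads about 0.03 to 0.055; latched it reads -0.036 to 0.038, depending on the unit.
- lid: Aluminium lid, 190 (from hinge to front edge) x 172 x 4 mm, 0.15 kg. Origin on the hinge axis in the plane of its underside; its -x runs from the hinge to the front edge, +z is out of its upper face. It carries the knob.
- lid_edge (a point): Middle of the lid's front edge, on its upper face, 190 mm from the hinge axis.
- knob (a joint): Wing knob angle in rad, growing clockwise seen from above. 0: wing parallel to the lid's front edge; 1.57: square to it. The tongue meets the frame bar at about 0.4: it is blocked there if the lid is not low enough, else it slides beneath. From 1.2 on it is well behind the edge; a solid stop ends the turn near 1.65. Friction 0.06 N m, more once the seal pulls on the tongue.
- knob_grip (a point): On the knob's axis, on the top of its round flange, 157 mm from the hinge axis, 33 mm behind the lid's front edge. Black flange 50 mm across, top 4 mm above the lid's upper face. On it the wing: an upright bar 8 mm thick with flat sides, 58 mm long, 24 mm tall. Fingertips astride the wing may press on the flange, which turns with it; the lid goes home at about 3 to 16 N there.
- tongue (a point): Tip of the hidden steel tongue under the lid: 34 mm from the knob's axis, a flat bar 6 mm wide and 4 mm thick, its top 18 mm below the lid's underside. It turns with the knob and lies parallel to the wing, on the side of the flange's small white dot: towards the case's -y at knob 0, towards its front (-x) at 1.57.
- screwdriver: Loose screwdriver lying beside the case, 170 mm long: leave alone.
- cup: Loose paper cup, 72 mm across, 85 mm high: leave alone.
- meter: Loose hand-held meter lying flat, 140 x 75 x 32 mm: leave alone.

How it is judged (in metres and radians):
On the way, in this order (a step that is already met when the one before it is completed fails the run):
1. the lid is down on its seal, the tongue still clear of the frame edge (value of joint hatch below 0.075 rad and value of joint knob below 0.6 rad), for 0.2 s.
2. the lid is pressed down and the tongue is behind the frame edge (value of joint hatch below 0.043 rad and value of joint knob above 1.2 rad), for 0.2 s.
At the end, for the whole second after the job is handed in: The lid is held shut by its latch (hinge reading below 0.043 rad) with the knob turned past 1.2 rad, so the tongue is well behind the frame edge, and the gripper has let go (all of step 2 and contact force between lid and the fingers below 0.5 N); the robot touches nothing.
It fails at once if the lid or its tongue bears on the case (seal, stops and frame edge together) with more than 30 N (contact force between lid and case above 30 N).
It fails at once if the screwdriver is moved by more than 20 mm (distance of screwdriver from where it was at the start of the episode above 0.02 m).
It fails at once if the cup is moved by more than 20 mm (distance of cup from where it was at the start of the episode above 0.02 m).
It fails at once if the meter is moved by more than 20 mm (distance of meter from where it was at the start of the episode above 0.02 m).
It also fails if it takes over 56 s, if anything falls off the work surface, if the arm or the gripper's body presses on something with over 40 N, if the wrist force passes 120 N, or if a joint passes its speed limit or range.

### The arm

A 7-joint arm with a two-finger parallel gripper is mounted at the origin on the work surface. World frame = base frame: x ahead of the robot, y to its left, z up, the work surface at z = 0. Lengths are in mm, angles in rad, forces in N, time in s.
With the tool pointing down it reaches from about 400 to 850 mm from the base axis. Payload 4.5 kg.
Tool frame: the origin (TCP) lies at the very end of the fingers, on their centre line; the grasp point (between the pads) lies behind it (grasp_offset is the z of the grasp point in the tool frame, in mm); z points along the fingers, y is the direction in which the jaws open and shut (so a half turn about z gives the same grasp; the last joint's range is limited). The gripper opens to 85 mm and grips with 20 to 120 N. Pads are 22 mm wide; open, the fingers measure 114 mm over their backs; the gripper's body (76 mm by 85 mm) begins 54 mm behind the grasp point. The pads swing forward as they close: fully open they stand 13 mm farther back than shut.
Start: joints at [1.21, 0.689, -0.195, 1.565, 0.157, 0.902, -0.215], TCP at [240.421, -576.935, 203.317] pointing down, gripper open.
Joint ranges: [-3.01, 3.01], [-0.46, 2.08], [-1.47, 1.51], [0.13, 2.56], [-1, 4.14], [0.04, 2.09], [-2.66, 2.66]. Speed limits (rad/s): [2.57, 2.57, 3.14, 3.14, 3.14, 3.14, 3.14].

### API

Orientations are given as [roll, pitch, yaw] about the fixed x, y, z axes, in that order (R = Rz(yaw) Ry(pitch) Rx(roll)).
In Python, from workcell import observe, capture, close_job, boxes_of, outline_of, grasp_offset gives the robot as it stands.
- The arm moves only by the tool play_rows, never from a script. Its argument "series" is a list of rows, each an object with "gripper": the closure, from -1 (fully open) to 1 (shut); "offset": the shift along the tool's x, y, z in cm, a list of three; "twist": the turn, a rotation vector about the tool's x, y, z in rad, a list of three. A call has 1 to 20 rows; each row shifts and turns the pose as measured when the row begins, along the tool's axes as they then stand; what a row does not reach is not made up. A row lasts 1/8 s, in which the tool goes at most 62.5 mm and 10.7 degrees, less where a joint would pass 70% of its speed; a pose out of reach is approached as far as the arm can. A call with a gripper value outside its range is refused whole. The fingers move at their own pace and stop on an object; "grip_force" is the grip in N (left out, the last holds). Time passes only in rows, so rows that do not move let the fingers close. It gives the time, the measured TCP pose, the force and the opening at its end, in the units of the state.
- observe(): the state, without advancing time (a new reading comes with each control period).
- capture(name): name is "side" or "top"; returns a dict with "color" (400x640x3 uint8, red, green, blue), "depth" (400x640 float32, mm along the optical axis (not along the pixel's ray), 0 where there is no reading), "camera_matrix" (3x3 intrinsics, pixels), "D" ([k1, k2, p1, p2, k3] as OpenCV has them; the pictures are not rectified), "xyz" and "orientation" of the camera in the world. Camera axes: x right, y down, z forward; pixel columns grow to the right and rows downward; lengths in mm; the calibration is good to about 2 mm. A picture is of the moment at which its call begins.
- close_job(): hands the job in, once; it reports no verdict.
Trained networks look in the newest picture that a camera, given by its name, has taken for a name from the list of things; names that differ only in an ending like _2 or _b are one class to them, and where a whole thing is asked for, a point or a joint stands for the part that bears it (a point fixed in the world has none). Each returns a list of dicts, best first, with "score" (0 to 1); they miss things now and then, are a little off and sometimes report something else, mostly with a low value. They report only what shows in the picture. A call takes as long as a camera call.
- boxes_of(thing, camera): "rect" ([left, top, width, height] in pixels, round what is visible of it).
- outline_of(thing, camera): "region" (400x640 bool, what is visible of it) and "rect" ([left, top, width, height] in pixels, round what is visible of it).
The state is a dict: "clock": time; "joint_positions": joint angles; "joint_velocities": joint speeds; "tau": joint torques, N m; "tool_pos": TCP position; "orientation": TCP orientation; "wrist_force": force on the tool from outside, world axes, zero at the start; "torque": the same for the moment, N m; "finger_gap": finger opening in mm.
Only numpy, scipy, OpenCV 4.12 (cv2) and the standard library are available. Lean on these libraries where they do the work, as an engineer would, in place of code of your own. Each camera call takes 0.05 s, during which the arm holds its last target.

## Working session

There is one attempt and no reset: what is moved stays moved. The work goes in short steps, Python scripts to look and compute and a tool call to move; the robot and the scene stay as the last step left them, time stands still between calls to the robot, and variables do not carry over. Pictures are saved under pics/ and viewed, and the job is handed in when it is done.

Besides the shell and the picture viewer there is one more tool, called after "Call:" as name([rows], argument=value, ...), one row to a line, values as JSON. play_rows: Moves the arm, as the interface text tells. Its arguments: {"type":"object","properties":{"series":{"type":"array"},"grip_force":{"type":"number"}},"required":["series"]}

```bash
mkdir -p pics; ls; cat > h.py <<'E'
import numpy as np, cv2
from scipy.spatial.transform import Rotation as R
from workcell import *
def cam(c):
    o=np.array(c["orientation"],float)
    Rm=R.from_euler('xyz',o).as_matrix() if o.shape==(3,) else (o if o.shape==(3,3) else R.from_quat(o).as_matrix())
    return Rm,np.array(c["xyz"],float)
def unproj(c,uv,d):
    K=np.array(c["camera_matrix"],float);D=np.array(c["D"],float)
    n=cv2.undistortPoints(np.array(uv,float).reshape(-1,1,2),K,D).reshape(-1,2)
    d=np.array(d,float).reshape(-1,1)
    p=np.hstack([n*d,d]);Rm,t=cam(c);return p@Rm.T+t
def cloud(c,mask):
    v,u=np.nonzero(mask&(c["depth"]>0));return unproj(c,np.c_[u,v],c["depth"][v,u]),u,v
def proj(c,P):
    Rm,t=cam(c);rv,_=cv2.Rodrigues(Rm.T);return cv2.projectPoints(np.array(P,float).reshape(-1,3),rv,-Rm.T@t,np.array(c["camera_matrix"],float),np.array(c["D"],float))[0].reshape(-1,2)
def save(c,n): cv2.imwrite('pics/'+n,cv2.cvtColor(c["color"],cv2.COLOR_RGB2BGR))
E
python3 - <<'E'
from h import *
print(observe(), grasp_offset if not callable(grasp_offset) else grasp_offset())
for n in("side","top"):
    c=capture(n);save(c,n+'0.png');print(n,c["xyz"],c["orientation"])
    for t in("case","lid","knob","screwdriver","cup","meter"):
        print(t,[(round(b["score"],2),b["rect"]) for b in boxes_of(t,n)][:3])
E
```

```text
pics
{'clock': 0.0, 'joint_positions': array([ 1.20978795,  0.68997253, -0.19449619,  1.56636487,  0.15734125,
        0.90249329, -0.21508083]), 'joint_velocities': array([-0.00064796, -0.00091007, -0.00127036, -0.00046002, -0.00035948,
       -0.00167439,  0.00033376]), 'tau': array([ 5.74534879e-04, -5.39612532e+01, -1.26669042e+00, -1.58545053e+01,
        9.01906576e-03,  9.56235715e-03,  2.07164231e-05]), 'tool_pos': array([ 240.05238363, -576.2972687 ,  202.48524743]), 'orientation': array([-3.13975793e+00,  1.78378700e-04,  3.94926530e-01]), 'wrist_force': array([ 0.8948548 , -0.26856948,  0.50804839]), 'torque': array([ 0.04041443, -0.0073313 , -0.01896434]), 'finger_gap': 85.6610669858728} -18.700000000000003
side [ 155.73057386 -396.59313     752.997443  ] [-2.38249832  0.0210682  -0.82655182]
case [(0.94, [263.6, 174.5, 185.8, 178.6])]
lid [(0.76, [302.0, 193.3, 116.6, 47.9]), (0.41, [264.4, 175.6, 184.2, 178.5])]
knob [(0.63, [339.4, 198.9, 31.7, 39.3])]
screwdriver [(0.76, [225.8, 209.7, 69.0, 31.5])]
cup [(0.57, [456.5, 250.9, 41.7, 46.7]), (0.4, [337.0, 197.6, 33.9, 39.5])]
meter [(0.75, [410.5, 328.2, 63.3, 71.8])]
top [ 482.21748443    9.74852758 1158.82550023] [-3.05509424  0.0092161  -1.54292484]
case [(0.7, [304.8, 135.2, 124.6, 131.8])]
lid [(0.74, [331.2, 156.5, 84.9, 73.3])]
knob [(0.83, [362.1, 199.5, 30.3, 26.4])]
screwdriver [(0.67, [258.1, 189.9, 23.0, 65.8])]
cup [(0.63, [429.7, 140.4, 35.0, 30.3])]
meter [(0.95, [442.8, 207.1, 44.4, 60.4]), (0.46, [362.4, 205.0, 26.6, 19.4])]
```

View pics/side0.png

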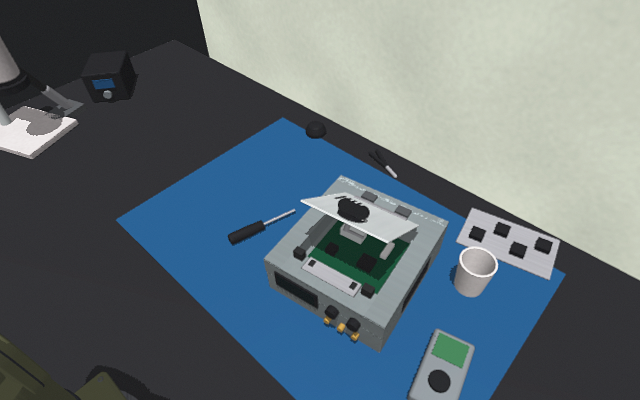

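View pics/top0.png

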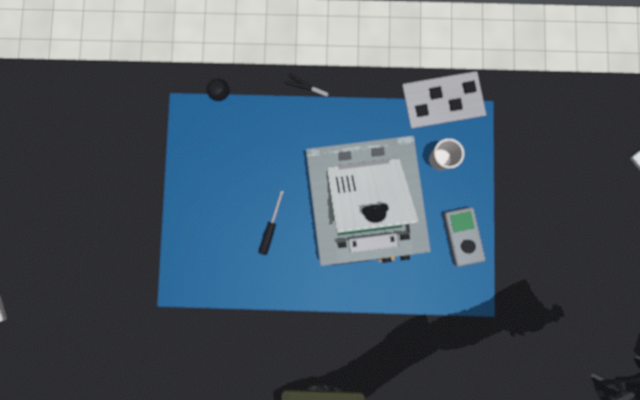

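Side view: the case front is at lower left (display 295,290; dials 340,325), and the lid is half open with the knob at (353,210). The top view shows the case around (367,200), cup at (446,154), meter at (464,237) and screwdriver at (270,225). Next I'll fit the poses.

```bash
cat > m.py <<'E'
from h import *
np.set_printoptions(precision=1,suppress=True)
for n in("top","side"):
    c=capture(n); m=np.zeros((400,640),bool)
    if n=="top": m[125:275,295:440]=1
    else: m[165:360,255:455]=1
    P,u,v=cloud(c,m)
    s=(P[:,2]>97)&(P[:,2]<107)
    a,b=np.median(P[s],0),s.sum();print(n,a,b)
    r=cv2.minAreaRect(P[s][:,:2].astype(np.float32));print(r,cv2.boxPoints(r).tolist())
    o=outline_of("case",n)
    if o:
        Q,_,_=cloud(c,o[0]["region"]); q=Q[(Q[:,2]>60)];r=cv2.minAreaRect(q[:,:2].astype(np.float32));print('case outl',r)
    o=outline_of("lid",n)[0];Q,_,_=cloud(c,cv2.erode(o["region"].astype(np.uint8),np.ones((3,3)))>0)
    med=np.median(Q,0);
    for _ in range(6):
        U,S,V=np.linalg.svd(Q-Q.mean(0),full_matrices=False);nn=V[2]*np.sign(V[2][2]);d=(Q-Q.mean(0))@nn;k=abs(d-np.median(d))<max(3,1.5*np.std(d));Q=Q[k]
    print('lid plane',Q.mean(0),nn.round(3),'tilt',np.arccos(nn[2]).round(3),'az',np.arctan2(nn[1],nn[0]).round(3),'std',d.std(),len(Q))
    print('z range',Q[:,2].min(),Q[:,2].max())
    o=outline_of("knob",n)[0];Q,_,_=cloud(c,o["region"]);print('knob',np.median(Q,0),Q.min(0),Q.max(0))
    for t in("cup","meter","screwdriver"):
        o=outline_of(t,n)
        if o: Q,_,_=cloud(c,o[0]["region"]);Q=Q[Q[:,2]>4];print(t,o[0]["score"],np.percentile(Q,2,0),np.percentile(Q,98,0))
E
python3 m.py
python3 - <<'E'
from h import *
c=capture("side");x=c["color"][160:360,250:460];cv2.imwrite('pics/sc.png',cv2.resize(x[:,:,::-1],None,fx=3,fy=3,interpolation=2)[:600])
c=capture("top");x=c["color"][125:275,295:445];cv2.imwrite('pics/tc.png',cv2.resize(x[:,:,::-1],None,fx=4,fy=4,interpolation=2))
E
```

```text
top [573.1 -85.6 100.9] 6402
((578.7911987304688, -93.07164001464844), (280.42633056640625, 260.63873291015625), 8.7728910446167) [[420.34234619140625, 14.338018417358398], [460.09454345703125, -243.25143432617188], [737.2400512695312, -200.48129272460938], [697.4878540039062, 57.108154296875]]
case outl ((572.2596435546875, -94.20997619628906), (293.6811828613281, 260.89691162109375), 8.773923873901367)
lid plane [585.9 -91.2 171.6] [0.6 0.1 0.8] tilt 0.624 az 0.151 std 1.267453011768459 4171
z range 113.55234429234679 227.2792021281541
knob [542.  -98.7 220.3] [ 519.8 -125.8  191.9] [560.2 -68.8 232.2]
cup 0.87 [ 667.1 -321.5    4.6] [ 730.1 -256.9   87.2]
meter 0.74 [ 433.2 -387.2   16.4] [ 564.2 -300.4   42.7]
screwdriver 0.55 [441.6 130.2  12.5] [562.4 171.6  29.2]
side [ 516.2 -134.9  100.8] 7800
((578.483154296875, -92.88459777832031), (282.79925537109375, 260.7554931640625), 8.75094985961914) [[418.8939208984375, 14.462911605834961], [458.565185546875, -243.2571258544922], [738.0723876953125, -200.2321014404297], [698.401123046875, 57.48793029785156]]
case outl ((570.9138793945312, -94.60743713378906), (296.20465087890625, 261.8663024902344), 8.726746559143066)
lid plane [ 578.4 -105.4  178.2] [0.6 0.1 0.8] tilt 0.623 az 0.151 std 0.5813270567644188 1877
z range 118.58679340049594 226.67965286204696
knob [ 541.5 -102.9  219.3] [ 518.5 -134.    79.6] [618.1 -52.3 231.7]
cup 0.95 [ 664.8 -323.2    8.3] [ 731.  -260.    86.1]
meter 0.64 [ 430.1 -382.3   28.7] [ 562.1 -307.    42.6]
screwdriver 0.75 [438.9 131.8   9.2] [545.4 166.   27.8]
```

View pics/sc.png

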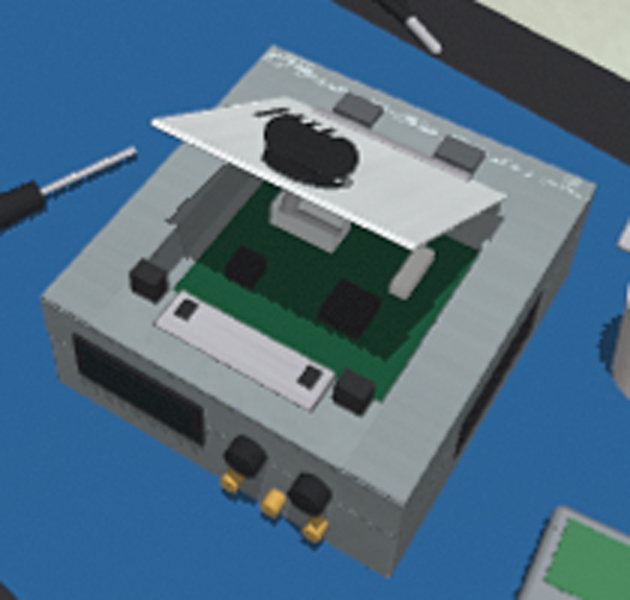

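View pics/tc.png

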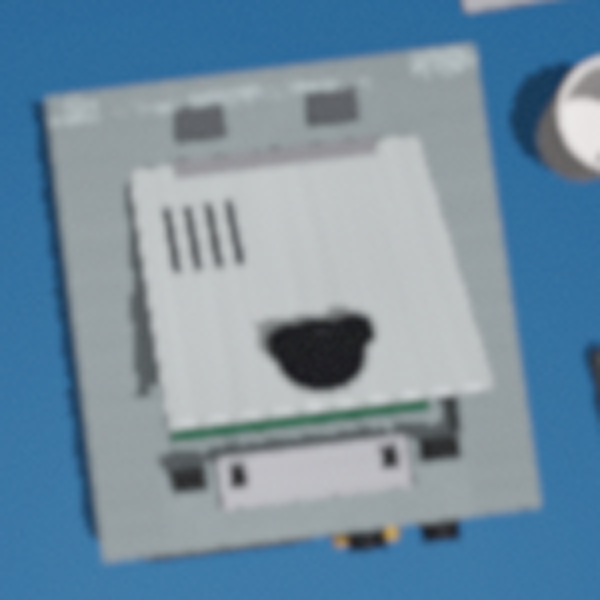

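Call:
play_rows([
  {"gripper": 1,"offset": [0,0,-6],"twist": [0,0,0]},
  {"gripper": 1,"offset": [0,0,-6],"twist": [0,0,0]},
  {"gripper": 1,"offset": [3.9,-3.2,0],"twist": [0,0,0]},
  {"gripper": 1,"offset": [3.9,-3.2,0],"twist": [0,0,0]},
  {"gripper": 1,"offset": [3.9,-3.2,0],"twist": [0,0,0]},
  {"gripper": 1,"offset": [3.9,-3.2,0],"twist": [0,0,0]},
  {"gripper": 1,"offset": [3.9,-3.2,0],"twist": [0,0,0]},
  {"gripper": 1,"offset": [3.9,-3.2,0],"twist": [0,0,0]},
  {"gripper": 1,"offset": [3.9,-3.2,0],"twist": [0,0,0]},
  {"gripper": 1,"offset": [3.9,-3.2,0],"twist": [0,0,0]},
], grip_force=30)

```text
clock: 2.75
tool_pos: [435.1, -215.7, 327.6]
orientation: [3.135, -0.002, 0.385]
wrist_force: [0.9, -0.1, 0.9]
finger_gap: 0.2
```

Call:
play_rows([
  {"gripper": 1,"offset": [3.7,-3.1,0],"twist": [0,0,0]},
  {"gripper": 1,"offset": [3.7,-3.1,0],"twist": [0,0,0]},
  {"gripper": 1,"offset": [3.7,-3.1,0],"twist": [0,0,0]},
  {"gripper": 1,"offset": [3.7,-3.1,0],"twist": [0,0,0]},
  {"gripper": 1,"offset": [0,0,0],"twist": [0,0,-0.18]},
  {"gripper": 1,"offset": [0,0,0],"twist": [0,0,-0.18]},
  {"gripper": 1,"offset": [0,0,0],"twist": [0,0,-0.18]},
  {"gripper": 1,"offset": [0,0,0],"twist": [0,0,-0.18]},
  {"gripper": 1,"offset": [0,0,0],"twist": [0,0,-0.18]},
  {"gripper": 1,"offset": [0,0,0],"twist": [0,0,-0.18]},
  {"gripper": 1,"offset": [0,0,0],"twist": [0,0,-0.18]},
  {"gripper": 1,"offset": [0,0,0],"twist": [0,0,0]},
])

```text
clock: 4.25
tool_pos: [529.8, -32.6, 328.3]
orientation: [3.134, 0.005, 1.689]
wrist_force: [0.4, -0.1, -0.1]
finger_gap: 0.0
```

```bash
python3 -c "
from h import *
s=observe();print(s['joint_positions'].round(2),s['tool_pos'],s['orientation'])"
```

```text
[ 0.39  0.47 -0.66  1.66  0.33  1.11 -0.25] [529.80653325 -32.57835337 328.30155711] [3.13398881 0.00481216 1.68931595]
```

Call:
play_rows([
  {"gripper": 1,"offset": [-1.2,-1.0,3],"twist": [0,0,0]},
  {"gripper": 1,"offset": [0,0,3],"twist": [0,0,0]},
  {"gripper": 1,"offset": [0,0,2.5],"twist": [0,0,0]},
  {"gripper": 1,"offset": [0,0,0],"twist": [0,0,0]},
])

```text
clock: 4.75
tool_pos: [522.7, -46.8, 242.1]
orientation: [3.131, 0.006, 1.674]
wrist_force: [-0.4, 0.2, 0.7]
finger_gap: -0.6
```

```bash
python3 - <<'E'
from h import *
c=capture("side");x=c["color"][100:360,210:500];cv2.imwrite('pics/s2.png',cv2.resize(x[:,:,::-1],None,fx=2.3,fy=2.3,interpolation=2))
E
```

```text
(no output)
```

View pics/s2.png

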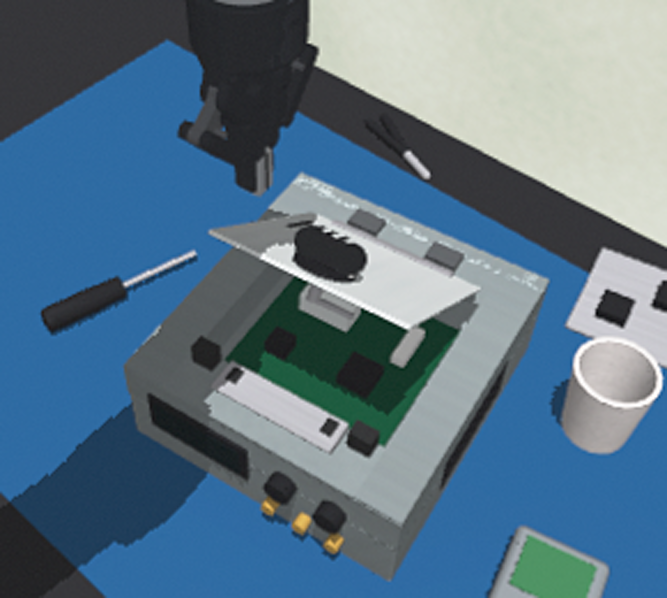

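The fingertips are above the lid's left half at (260,185). I'll push down and stop above the seal.

Call:
play_rows([
  {"gripper": 1,"offset": [0,0,1],"twist": [0,0,0]},
  {"gripper": 1,"offset": [0,0,1],"twist": [0,0,0]},
  {"gripper": 1,"offset": [0,0,1],"twist": [0,0,0]},
  {"gripper": 1,"offset": [0,0,1],"twist": [0,0,0]},
  {"gripper": 1,"offset": [0,0,1],"twist": [0,0,0]},
])

```text
clock: 5.42
tool_pos: [527.1, -46.2, 193.1]
orientation: [3.122, 0.006, 1.672]
wrist_force: [0.2, 0.1, -0.2]
finger_gap: -0.0
```

```bash
python3 - <<'E'
from h import *
c=capture("side");x=c["color"][100:360,210:500];cv2.imwrite('pics/s3.png',cv2.resize(x[:,:,::-1],None,fx=2.3,fy=2.3,interpolation=2))
for _ in range(3):print(observe()['wrist_force'])
E
python3 m.py | grep lid
```

```text
[ 0.31606672 -0.81768728 -2.0231361 ]
[ 0.31606672 -0.81768728 -2.0231361 ]
[ 0.31606672 -0.81768728 -2.0231361 ]
lid plane [625.2 -97.7 144.4] [0.6 0.1 0.8] tilt 0.621 az 0.155 std 1.3018729188344158 1443Traceback (most recent call last):
  File "m.py", line 20, in <module>
    o=outline_of("knob",n)[0];Q,_,_=cloud(c,o["region"]);print('knob',np.median(Q,0),Q.min(0),Q.max(0))
      ~~~~~~~~~~~~~~~~~~~~^^^
IndexError: list index out of range
```

View pics/s3.png

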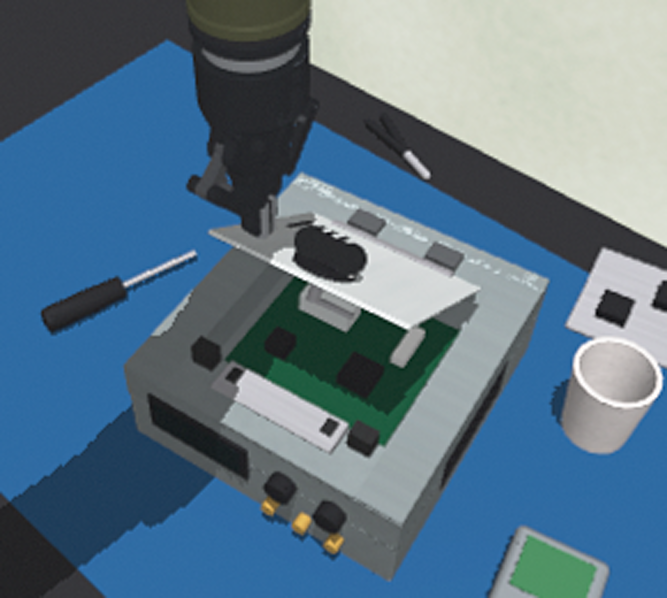

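```bash
python3 - <<'E'
from h import *
np.set_printoptions(precision=1,suppress=True)
print(observe())
c=capture("side");x=c["color"][150:250,270:400];cv2.imwrite('pics/s4.png',cv2.resize(x[:,:,::-1],None,fx=6,fy=6,interpolation=0))
print(proj(c,[observe()['tool_pos']]))
for v in range(180,216,3):
    u=[316,320,324,328];print(v,unproj(c,[(a,v) for a in u],c["depth"][v,u]).tolist() if 0 else unproj(c,[(a,v) for a in u],c["depth"][v,u]).round(0).tolist())
E
```

```text
{'clock': 5.675, 'joint_positions': array([ 0.3,  0.6, -0.6,  1.9,  0.5,  0.8, -0.4]), 'joint_velocities': array([-0., -0., -0., -0., -0.,  0., -0.]), 'tau': array([  0. , -45. ,  -5. , -13. ,   0.1,  -0.1,  -0. ]), 'tool_pos': array([527.3, -46.1, 194. ]), 'orientation': array([3.1, 0. , 1.7]), 'wrist_force': array([ 0.3,  0.1, -0.8]), 'torque': array([-0., -0., -0.]), 'finger_gap': 0.2594464994040679}
[[323.5 210. ]]
180 [[516.0, -41.0, 274.0], [510.0, -57.0, 288.0], [511.0, -65.0, 293.0], [529.0, -56.0, 274.0]]
183 [[509.0, -48.0, 277.0], [511.0, -56.0, 280.0], [517.0, -59.0, 278.0], [527.0, -58.0, 270.0]]
186 [[495.0, -61.0, 288.0], [511.0, -55.0, 272.0], [517.0, -59.0, 271.0], [529.0, -56.0, 260.0]]
189 [[495.0, -61.0, 281.0], [505.0, -60.0, 273.0], [516.0, -60.0, 265.0], [530.0, -56.0, 252.0]]
192 [[496.0, -60.0, 273.0], [513.0, -53.0, 256.0], [520.0, -56.0, 253.0], [529.0, -56.0, 246.0]]
195 [[511.0, -45.0, 245.0], [513.0, -52.0, 248.0], [519.0, -56.0, 247.0], [529.0, -57.0, 239.0]]
198 [[512.0, -44.0, 236.0], [513.0, -52.0, 240.0], [520.0, -55.0, 237.0], [528.0, -57.0, 232.0]]
201 [[527.0, -29.0, 206.0], [514.0, -51.0, 232.0], [520.0, -55.0, 230.0], [555.0, -32.0, 187.0]]
204 [[513.0, -42.0, 219.0], [523.0, -42.0, 211.0], [532.0, -43.0, 204.0], [541.0, -45.0, 198.0]]
207 [[504.0, -51.0, 225.0], [512.0, -52.0, 219.0], [519.0, -55.0, 215.0], [529.0, -55.0, 207.0]]
210 [[579.0, 24.0, 102.0], [504.0, -60.0, 224.0], [509.0, -65.0, 223.0], [517.0, -66.0, 217.0]]
213 [[574.0, 19.0, 100.0], [579.0, 13.0, 99.0], [583.0, 5.0, 102.0], [508.0, -75.0, 224.0]]
```

View pics/s4.png

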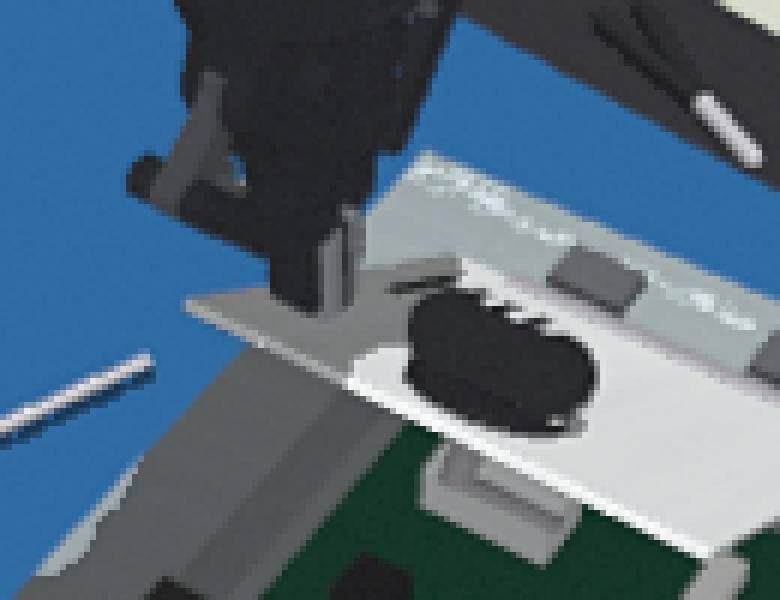

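Call:
play_rows([
  {"gripper": 1,"offset": [0,0,0.7],"twist": [0,0,0]},
  {"gripper": 1,"offset": [0,0,0.7],"twist": [0,0,0]},
  {"gripper": 1,"offset": [0,0,0.7],"twist": [0,0,0]},
  {"gripper": 1,"offset": [0,0,0],"twist": [0,0,0]},
])

```text
clock: 6.22
tool_pos: [528.8, -46.2, 172.4]
orientation: [3.119, 0.007, 1.672]
wrist_force: [-0.0, -0.3, 0.7]
finger_gap: 0.2
```

```bash
python3 - <<'E'
from h import *
np.set_printoptions(precision=2,suppress=True)
s=observe();print(s['tool_pos'],s['wrist_force'],s['orientation'])
c=capture("side");x=c["color"][150:250,270:400];cv2.imwrite('pics/s5.png',cv2.resize(x[:,:,::-1],None,fx=6,fy=6,interpolation=0))
print(proj(c,[s['tool_pos']]))
for v in range(186,225,3):
    u=[316,320,324,328];print(v,unproj(c,[(a,v) for a in u],c["depth"][v,u]).round(0).tolist())
E
```

```text
[528.75 -46.16 172.43] [-0.   -0.28  0.71] [3.12 0.01 1.67]
[[324.15 217.6 ]]
186 [[510.0, -47.0, 268.0], [514.0, -53.0, 269.0], [511.0, -64.0, 279.0], [522.0, -62.0, 269.0]]
189 [[516.0, -40.0, 252.0], [511.0, -55.0, 265.0], [511.0, -64.0, 271.0], [531.0, -55.0, 251.0]]
192 [[508.0, -48.0, 256.0], [514.0, -51.0, 254.0], [516.0, -59.0, 257.0], [531.0, -55.0, 243.0]]
195 [[495.0, -61.0, 268.0], [510.0, -56.0, 253.0], [517.0, -58.0, 250.0], [530.0, -56.0, 238.0]]
198 [[494.0, -61.0, 261.0], [504.0, -61.0, 254.0], [516.0, -58.0, 243.0], [528.0, -57.0, 232.0]]
201 [[494.0, -62.0, 255.0], [513.0, -52.0, 233.0], [521.0, -54.0, 228.0], [528.0, -57.0, 224.0]]
204 [[514.0, -41.0, 217.0], [514.0, -51.0, 224.0], [522.0, -53.0, 219.0], [529.0, -56.0, 216.0]]
207 [[520.0, -35.0, 200.0], [514.0, -50.0, 216.0], [522.0, -52.0, 211.0], [527.0, -58.0, 211.0]]
210 [[510.0, -44.0, 207.0], [517.0, -48.0, 204.0], [522.0, -53.0, 203.0], [534.0, -51.0, 192.0]]
213 [[501.0, -53.0, 214.0], [508.0, -56.0, 210.0], [516.0, -58.0, 205.0], [524.0, -60.0, 199.0]]
216 [[567.0, 13.0, 101.0], [499.0, -64.0, 215.0], [506.0, -68.0, 212.0], [514.0, -69.0, 206.0]]
219 [[561.0, 8.0, 100.0], [566.0, 0.0, 102.0], [500.0, -73.0, 213.0], [505.0, -77.0, 212.0]]
222 [[555.0, 1.0, 101.0], [561.0, -4.0, 99.0], [576.0, -1.0, 85.0], [590.0, 0.0, 71.0]]
```

View pics/s5.png

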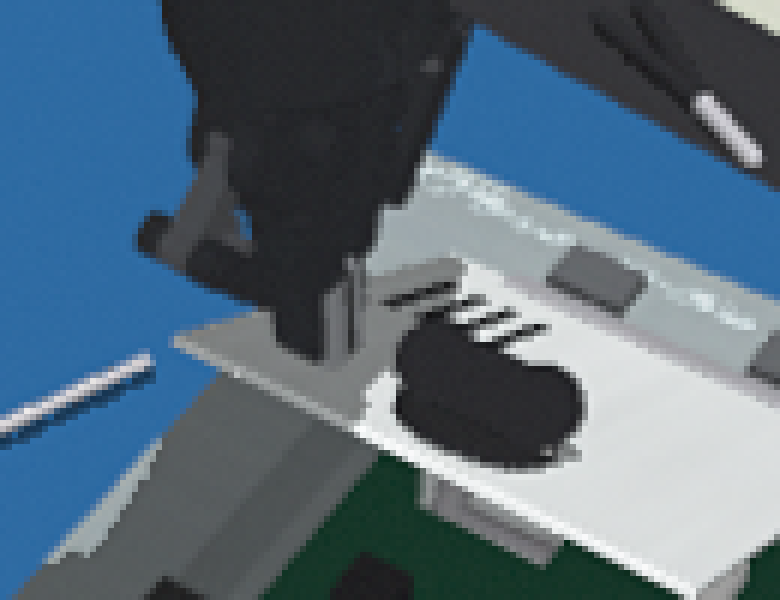

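Call:
play_rows([
  {"gripper": 1,"offset": [0,-0.1,0.9],"twist": [0,0,0]},
  {"gripper": 1,"offset": [0,-0.1,0.9],"twist": [0,0,0]},
  {"gripper": 1,"offset": [0,-0.1,0.9],"twist": [0,0,0]},
  {"gripper": 1,"offset": [0,-0.1,0.9],"twist": [0,0,0]},
  {"gripper": 1,"offset": [0,-0.1,0.9],"twist": [0,0,0]},
  {"gripper": 1,"offset": [0,0,0],"twist": [0,0,0]},
])

```text
clock: 7.02
tool_pos: [524.1, -47.0, 124.1]
orientation: [3.12, 0.007, 1.672]
wrist_force: [-0.0, -0.1, -0.3]
finger_gap: 0.1
```

```bash
cat > l.py <<'E'
import sys
from h import *
np.set_printoptions(precision=2,suppress=True)
s=observe();print(s['clock'],s['tool_pos'],s['wrist_force'],s['orientation'],s['joint_positions'])
C=np.array([578.6,-93,0]);a=.153;ex=np.array([np.cos(a),np.sin(a),0]);ey=np.array([-np.sin(a),np.cos(a),0])
H=C+85*ex+[0,0,110]
c=capture("side")
P,u,v=cloud(c,np.ones((400,640),bool));q=P-H
X=q@ex;Y=q@ey;Z=q[:,2]
col=c["color"][v,u].astype(int)
# bright lid points in lid region, -y half without gripper
m=(Y>-80)&(Y<(-35))&(X<-30)&(X>-185)&(Z>2)&(Z<130)&(col.min(1)>90)
A=np.c_[-X[m],np.ones(m.sum())];z=Z[m]
for _ in range(6):
    k,_,_,_=np.linalg.lstsq(A,z,rcond=None);r=abs(A@k-z);g=r<max(2,1.5*r.std());A,z=A[g],z[g]
th=np.arctan(k[0]);print('lid theta',th,'offset',k[1],'n',len(z),'theta(z mean)',np.arctan((z.mean()-4/np.cos(th))/A[:,0].mean()))
x0,y0,x1,y1=280,165,420,275
cv2.imwrite('pics/'+sys.argv[1],cv2.resize(c["color"][y0:y1,x0:x1,::-1],None,fx=5.4,fy=5.4,interpolation=2))
E
python3 l.py s6.png
```

```text
7.025 [524.08 -46.98 124.1 ] [-0.   -0.07 -0.34] [3.12 0.01 1.67] [ 0.29  0.71 -0.48  1.95  0.58  0.6  -0.47]
lid theta 0.26238059574955674 offset 4.5693119886679305 n 1337 theta(z mean) 0.2658967262083447
```

View pics/s6.png

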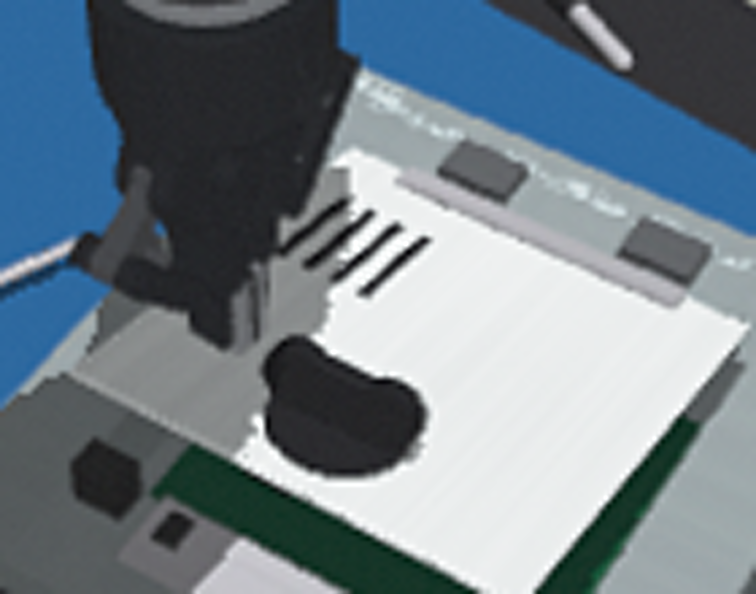

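Call:
play_rows([
  {"gripper": 1,"offset": [0,-0.1,0.8],"twist": [0,0,0]},
  {"gripper": 1,"offset": [0,-0.1,0.8],"twist": [0,0,0]},
  {"gripper": 1,"offset": [0,-0.1,0.8],"twist": [0,0,0]},
  {"gripper": 1,"offset": [0,0,0],"twist": [0,0,0]},
])

```text
clock: 7.58
tool_pos: [521.8, -47.4, 99.0]
orientation: [3.12, 0.007, 1.671]
wrist_force: [-0.6, -0.6, -0.0]
finger_gap: -0.2
```

```bash
python3 l.py s7.png
```

```text
7.575 [521.75 -47.36  98.96] [-0.64 -0.63 -0.  ] [3.12 0.01 1.67] [ 0.27  0.74 -0.44  1.98  0.62  0.53 -0.51]
lid theta 0.08773627307662284 offset 4.546932046852144 n 1501 theta(z mean) 0.09243549102243923
```

Call:
play_rows([
  {"gripper": 1,"offset": [0,0,0.3],"twist": [0,0,0]},
  {"gripper": 1,"offset": [0,0,0.3],"twist": [0,0,0]},
  {"gripper": 1,"offset": [0,0,0],"twist": [0,0,0]},
])

```text
clock: 8.0
tool_pos: [522.3, -47.3, 93.2]
orientation: [3.119, 0.007, 1.671]
wrist_force: [0.6, -0.3, 0.0]
finger_gap: 0.3
```

```bash
python3 l.py s8.png
```

```text
8.0 [522.27 -47.34  93.19] [ 0.59 -0.32  0.02] [3.12 0.01 1.67] [ 0.26  0.75 -0.43  1.98  0.63  0.52 -0.52]
lid theta 0.04930689555123066 offset 4.524052800478911 n 1488 theta(z mean) 0.05392178610554799
```

View pics/s8.png

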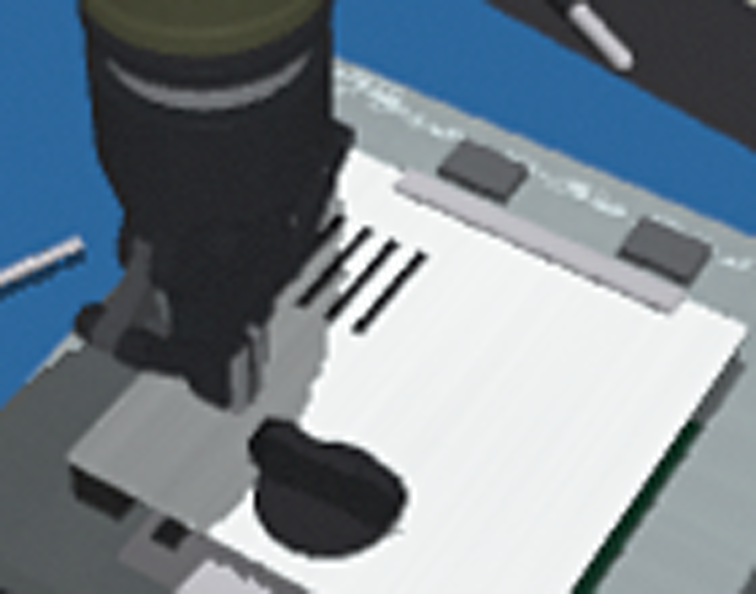

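Call:
play_rows([
  {"gripper": 1,"offset": [0,0,-3],"twist": [0,0,0]},
  {"gripper": 1,"offset": [0,0,-4],"twist": [0.02,0.007,0]},
  {"gripper": 0.2,"offset": [0,0,-4],"twist": [0,0,0]},
  {"gripper": 0.2,"offset": [-2.8,-1.0,0],"twist": [0,0,0]},
  {"gripper": 0.2,"offset": [-2.8,-1.0,0],"twist": [0,0,0]},
  {"gripper": 0.2,"offset": [0,0,0],"twist": [0,0,0]},
])

```text
clock: 8.8
tool_pos: [507.4, -105.6, 207.3]
orientation: [3.136, -0.0, 1.673]
wrist_force: [-0.2, -0.5, 0.2]
finger_gap: 34.2
```

```bash
python3 l.py s9.png; python3 - <<'E'
from h import *
c=capture("top");x=c["color"][160:270,300:440];cv2.imwrite('pics/t9.png',cv2.resize(x[:,:,::-1],None,fx=5.4,fy=5.4,interpolation=2))
E
```

```text
8.8 [ 507.38 -105.63  207.29] [-0.24 -0.51  0.21] [ 3.14 -0.    1.67] [ 0.49  0.59 -0.61  1.87  0.45  0.81 -0.25]
lid theta 0.04950596805101769 offset 4.434730601386854 n 1496 theta(z mean) 0.053319103896698215
```

View pics/s9.png

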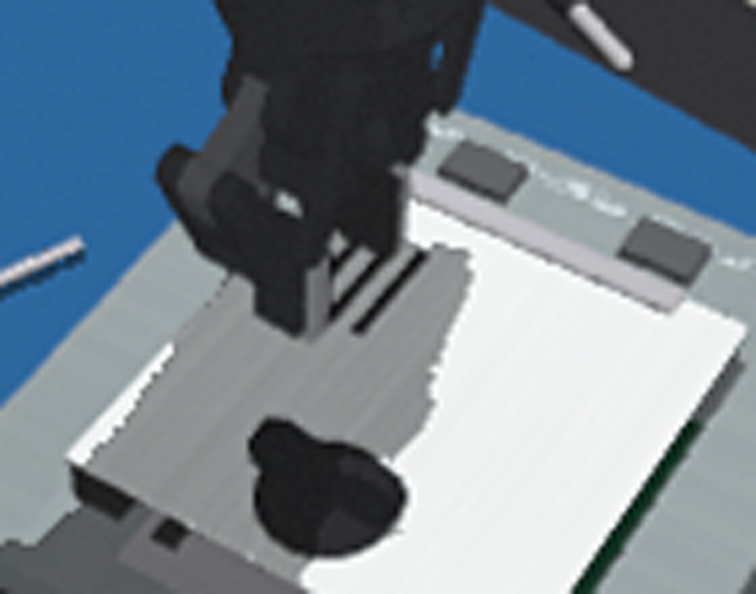

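View pics/t9.png

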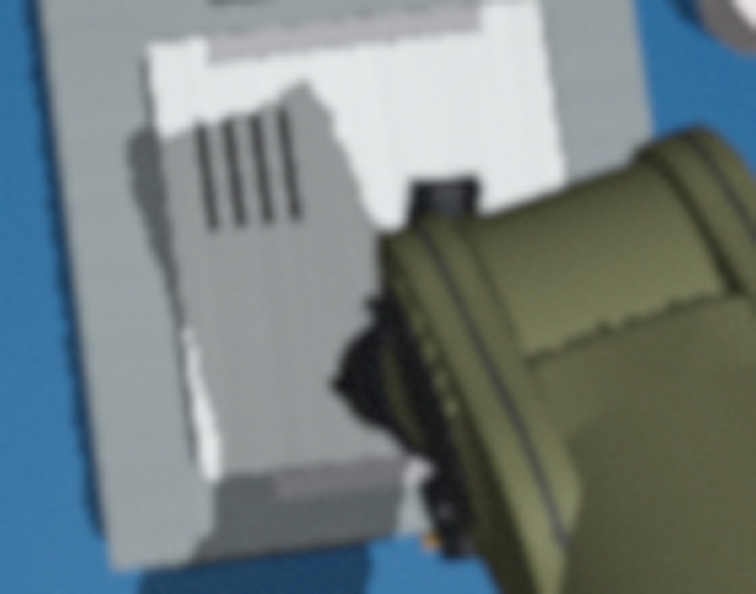

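```bash
cat > k.py <<'E'
from h import *
np.set_printoptions(precision=3,suppress=True)
C=np.array([578.6,-93,0]);a=.153;ex=np.array([np.cos(a),np.sin(a),0]);ey=np.array([-np.sin(a),np.cos(a),0])
H=C+85*ex+[0,0,110]
import sys
cn=sys.argv[1] if len(sys.argv)>1 else "side"
c=capture(cn);P,u,v=cloud(c,np.ones((400,640),bool));q=P-H;X=q@ex;Y=q@ey;Z=q[:,2]
m=(abs(X+157)<45)&(abs(Y)<45)&(Z>4)&(Z<60)
th=.05
ht=Z-(-X)*np.tan(th)-4
print('heights hist',np.histogram(ht[m],bins=np.arange(-2,60,4)))
dark=c["color"][v,u].max(1)<70
f=m&dark&(ht<9);print('flange',X[f].min(),X[f].max(),Y[f].min(),Y[f].max(),f.sum())
for lo,hi in((12,32),(22,32)):
    w=m&(ht>lo)&(ht<hi);p=np.c_[X[w],Y[w]];
    if len(p)<5: continue
    r=cv2.minAreaRect(p.astype(np.float32));mu=p.mean(0);U,S,V=np.linalg.svd(p-mu);d=V[0]
    print(lo,'n',len(p),'mean',mu,'long axis',d,'ang from Y',np.arctan2(d[0],d[1]),'rect',r)
    print('world',(H+mu[0]*ex+mu[1]*ey))
E
python3 k.py
```

```text
heights hist (array([1024,  295,   40,   40,   45,   42,   60,   93,    0,    0,    0,
          0,    0,    0,    0]), array([-2,  2,  6, 10, 14, 18, 22, 26, 30, 34, 38, 42, 46, 50, 54, 58]))
flange -182.023896073595 -132.75631236492976 -24.643214903205482 37.27164590481709 240
12 n 256 mean [-158.15    -1.847] long axis [ 0.068 -0.998] ang from Y 3.0737451174548602 rect ((-156.4427947998047, -0.3604412078857422), (10.939865112304688, 57.10572052001953), 3.6165502071380615)
world [ 506.586 -105.973  110.   ]
22 n 153 mean [-157.05   -2.15] long axis [ 0.052 -0.999] ang from Y 3.0895380398145686 rect ((-156.38275146484375, -1.0969429016113281), (9.998336791992188, 55.09880447387695), 1.8810065984725952)
world [ 507.72  -106.106  110.   ]
```

```bash
python3 - <<'E'
from h import *
c=capture("side");s=observe();p=s['tool_pos'];Rt=R.from_euler('xyz',s['orientation']).as_matrix()
P,u,v=cloud(c,np.ones((400,640),bool));q=(P-p)@Rt
m=(abs(q[:,0])<25)&(abs(q[:,1])<60)&(q[:,2]<20)&(q[:,2]>-150)
for lo in range(-150,20,5):
    k=m&(q[:,2]>=lo)&(q[:,2]<lo+5)
    if k.sum(): print(lo,k.sum(),q[k].min(0).round(0),q[k].max(0).round(0))
E
```

```text
-150 57 [ -12.  -42. -150.] [   9.  -22. -145.]
-145 62 [ -12.  -43. -145.] [   9.  -17. -140.]
-140 112 [ -20.  -51. -140.] [   7.   -9. -135.]
-135 137 [ -21.  -60. -135.] [   8.   59. -130.]
-130 113 [ -21.  -59. -130.] [  11.   59. -125.]
-125 76 [ -20.  -54. -125.] [  11.   60. -120.]
-120 61 [ -18.  -59. -120.] [  -5.   57. -115.]
-115 66 [ -18.  -59. -115.] [   2.   58. -110.]
-110 88 [ -18.  -60. -110.] [   6.   58. -105.]
-105 119 [ -18.  -60. -105.] [  10.   57. -100.]
-100 126 [ -18.  -57. -100.] [ 11.  54. -95.]
-95 62 [-17. -56. -95.] [  9.  52. -90.]
-90 57 [-13. -54. -90.] [ 11.  52. -85.]
-85 106 [-14. -52. -85.] [  9.  49. -80.]
-80 84 [-14. -50. -80.] [ 10.  43. -75.]
-75 25 [-13. -32. -75.] [  2.  40. -70.]
-70 37 [-12. -31. -70.] [  2.  24. -65.]
-65 36 [-12. -32. -65.] [  2.  23. -60.]
-60 40 [-12. -32. -60.] [  2.  23. -55.]
-55 45 [-12. -32. -55.] [  6.  21. -50.]
-50 52 [-12. -32. -50.] [  7.  30. -45.]
-45 55 [-12. -31. -45.] [ 10.  20. -40.]
-40 46 [-12. -30. -40.] [ 10.  22. -35.]
-35 28 [-11. -25. -35.] [  9.  17. -30.]
-30 2 [ -4. -23. -29.] [  2.  17. -29.]
```

Call:
play_rows([
  {"gripper": 0.2,"offset": [0.1,0.1,3],"twist": [0.005,0,-0.07]},
  {"gripper": 0.2,"offset": [0,0,3],"twist": [0,0,0]},
  {"gripper": 0.2,"offset": [0,0,2],"twist": [0,0,0]},
  {"gripper": 0.2,"offset": [0,0,1.3],"twist": [0,0,0]},
  {"gripper": 0.2,"offset": [0,0,0.8],"twist": [0,0,0]},
  {"gripper": 0.2,"offset": [0,0,0],"twist": [0,0,0]},
])

```text
clock: 9.75
tool_pos: [512.9, -92.9, 104.1]
orientation: [3.135, -0.005, 1.761]
wrist_force: [-0.6, -0.6, 0.2]
finger_gap: 34.1
```

```bash
python3 l.py s10.png; python3 k.py
```

```text
9.75 [512.88 -92.88 104.12] [-0.59 -0.63  0.23] [ 3.14 -0.01  1.76] [ 0.4   0.75 -0.51  1.96  0.62  0.58 -0.33]
lid theta 0.049557358506633106 offset 4.460894113484227 n 1492 theta(z mean) 0.05362194453403435
heights hist (array([842, 229,  25,  23,  36,  58,  65,  77,  22,  18,  19,  14,   9,
         0,   0]), array([-2,  2,  6, 10, 14, 18, 22, 26, 30, 34, 38, 42, 46, 50, 54, 58]))
flange -182.59802923531788 -132.51522432482903 -23.384366367134188 18.393645861193026 185
12 n 262 mean [-156.808   -6.016] long axis [-0.965 -0.263] ang from Y -1.8371811624146739 rect ((-155.13211059570312, -6.29734992980957), (52.23397445678711, 44.7121696472168), 2.7747232913970947)
world [ 508.547 -109.89   110.   ]
22 n 153 mean [-157.426   -5.175] long axis [-0.978  0.209] ang from Y -1.360670985294764 rect ((-154.5286865234375, 3.83111572265625), (43.643672943115234, 49.990196228027344), 38.27600860595703)
world [ 507.809 -109.153  110.   ]
```

View pics/s10.png

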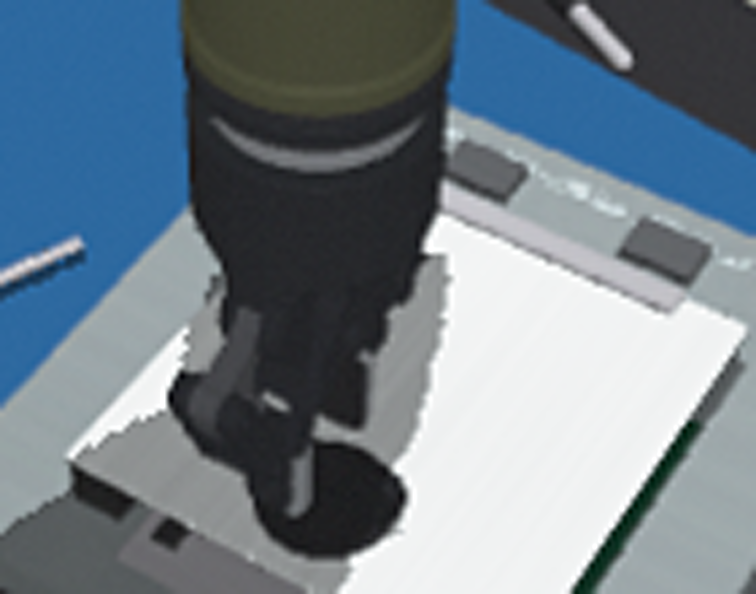

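Call:
play_rows([
  {"gripper": 0.2,"offset": [-1.0,-0.65,0],"twist": [0,0,0]},
  {"gripper": 0.2,"offset": [0,0,0],"twist": [0,0,0]},
])

```text
clock: 10.1
tool_pos: [509.1, -105.6, 105.6]
orientation: [3.133, -0.004, 1.76]
wrist_force: [-1.2, 0.4, -0.0]
finger_gap: 34.4
```

```bash
python3 l.py s11.png
```

```text
10.1 [ 509.08 -105.63  105.64] [-1.24  0.43 -0.  ] [ 3.13 -0.    1.76] [ 0.43  0.74 -0.51  1.97  0.63  0.58 -0.32]
lid theta 0.04861788050891207 offset 4.513852530302723 n 1496 theta(z mean) 0.053149218244768
```

View pics/s11.png

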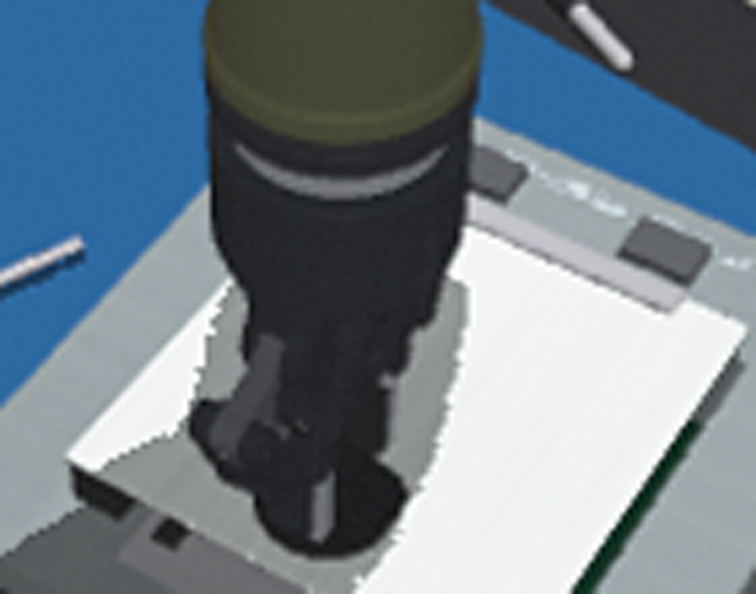

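The front finger now stands on the flange in front of the wing at (325,500). Closing on the wing.

Call:
play_rows([
  {"gripper": 1,"offset": [0,0,0],"twist": [0,0,0]},
  {"gripper": 1,"offset": [0,0,0],"twist": [0,0,0]},
  {"gripper": 1,"offset": [0,0,0],"twist": [0,0,0]},
], grip_force=25)

```text
clock: 10.52
tool_pos: [509.8, -104.7, 106.1]
orientation: [3.131, -0.004, 1.761]
wrist_force: [0.9, -0.0, -0.4]
finger_gap: 7.3
```

```bash
python3 l.py s12.png
```

```text
10.525 [ 509.8  -104.72  106.08] [ 0.88 -0.05 -0.44] [ 3.13 -0.    1.76] [ 0.43  0.74 -0.51  1.97  0.63  0.58 -0.32]
lid theta 0.049993297374665374 offset 4.338102580501631 n 1495 theta(z mean) 0.052958780016028835
```

Call:
play_rows([
  {"gripper": 1,"offset": [0,0,0.15],"twist": [0,0,0]},
  {"gripper": 1,"offset": [0,0,0.15],"twist": [0,0,0]},
  {"gripper": 1,"offset": [0,0,0.15],"twist": [0,0,0]},
])

```text
clock: 10.95
tool_pos: [509.2, -104.8, 101.8]
orientation: [3.132, -0.003, 1.761]
wrist_force: [-2.3, -0.1, 6.5]
finger_gap: 7.5
```

```bash
python3 l.py s13.png
```

```text
10.95 [ 509.18 -104.84  101.76] [-2.33 -0.09  6.46] [ 3.13 -0.    1.76] [ 0.42  0.75 -0.5   1.97  0.64  0.57 -0.32]
lid theta 0.020619910658227745 offset 4.670655481506168 n 1505 theta(z mean) 0.026599510426864894
```

Call:
play_rows([
  {"gripper": 1,"offset": [0,0,0.1],"twist": [0,0,0]},
  {"gripper": 1,"offset": [0,0,0],"twist": [0,0,0]},
])

```text
clock: 11.25
tool_pos: [509.0, -104.9, 100.9]
orientation: [3.132, -0.003, 1.761]
wrist_force: [-1.0, -0.9, 1.6]
finger_gap: 7.4
```

Call:
play_rows([
  {"gripper": 1,"offset": [0,0,0.1],"twist": [0,0,0]},
  {"gripper": 1,"offset": [0,0,0],"twist": [0,0,0]},
])

```text
clock: 11.5
tool_pos: [508.9, -104.9, 100.2]
orientation: [3.132, -0.003, 1.761]
wrist_force: [-1.5, 0.2, 2.9]
finger_gap: 7.5
```

Call:
play_rows([
  {"gripper": 1,"offset": [0,0,0.1],"twist": [0,0,0]},
  {"gripper": 1,"offset": [0,0,0],"twist": [0,0,0]},
])

```text
clock: 11.75
tool_pos: [508.8, -104.9, 99.5]
orientation: [3.132, -0.002, 1.761]
wrist_force: [-2.0, -0.4, 3.1]
finger_gap: 7.2
```

Call:
play_rows([
  {"gripper": 1,"offset": [0,0,0.12],"twist": [0,0,0]},
  {"gripper": 1,"offset": [0,0,0.12],"twist": [0,0,0]},
])

```text
clock: 12.0
tool_pos: [508.6, -105.0, 97.8]
orientation: [3.133, -0.001, 1.761]
wrist_force: [-3.1, -0.6, 10.8]
finger_gap: 6.9
```

Call:
play_rows([
  {"gripper": 1,"offset": [0,0,0.12],"twist": [0,0,0]},
  {"gripper": 1,"offset": [0,0,0.12],"twist": [0,0,0]},
])

```text
clock: 12.25
tool_pos: [508.5, -105.0, 96.5]
orientation: [3.132, -0.0, 1.761]
wrist_force: [-3.9, -1.3, 11.7]
finger_gap: 7.5
```

```bash
python3 l.py s14.png
```

```text
12.25 [ 508.51 -105.03   96.52] [-3.87 -1.26 11.66] [ 3.13 -0.    1.76] [ 0.41  0.75 -0.49  1.98  0.65  0.56 -0.33]
lid theta -0.007257969197690982 offset 4.346444828444376 n 1386 theta(z mean) -0.004058912417966202
```

Call:
play_rows([
  {"gripper": 1,"offset": [0,0,0.12],"twist": [0,0,0]},
  {"gripper": 1,"offset": [0,0,0.12],"twist": [0,0,0]},
])

```text
clock: 12.55
tool_pos: [508.4, -105.1, 95.6]
orientation: [3.132, 0.001, 1.762]
wrist_force: [-4.5, -1.3, 13.6]
finger_gap: 7.3
```

Call:
play_rows([
  {"gripper": 1,"offset": [0,0,0.12],"twist": [0,0,0]},
])

```text
clock: 12.68
tool_pos: [508.4, -105.1, 95.2]
orientation: [3.131, 0.002, 1.762]
wrist_force: [-3.7, -0.7, 15.0]
finger_gap: 7.3
```

```bash
python3 l.py s15.png
```

```text
12.675 [ 508.4  -105.12   95.2 ] [-3.69 -0.72 14.97] [3.13 0.   1.76] [ 0.41  0.75 -0.48  1.98  0.65  0.55 -0.34]
lid theta -0.009275055227354672 offset 4.137659493056723 n 1024 theta(z mean) -0.007829867398970517
```

Call:
play_rows([
  {"gripper": 1,"offset": [0,0,0.15],"twist": [0,0,0]},
])

```text
clock: 12.85
tool_pos: [508.3, -105.1, 94.6]
orientation: [3.131, 0.003, 1.762]
wrist_force: [-4.5, -1.2, 14.3]
finger_gap: 7.4
```

Call:
play_rows([
  {"gripper": 1,"offset": [0,0,0.15],"twist": [0,0,0]},
])

```text
clock: 12.98
tool_pos: [508.3, -105.2, 94.0]
orientation: [3.131, 0.004, 1.762]
wrist_force: [-4.9, -1.0, 16.0]
finger_gap: 7.2
```

Call:
play_rows([
  {"gripper": 1,"offset": [0,0,0.15],"twist": [0,0,0]},
])

```text
clock: 13.1
tool_pos: [508.2, -105.2, 93.5]
orientation: [3.13, 0.004, 1.762]
wrist_force: [-4.7, 0.0, 15.7]
finger_gap: 7.2
```

```bash
python3 l.py s16.png
```

```text
13.1 [ 508.25 -105.22   93.53] [-4.7   0.02 15.75] [3.13 0.   1.76] [ 0.4   0.76 -0.48  1.99  0.66  0.54 -0.35]
lid theta -0.010595795656756878 offset 3.8405954269708134 n 561 theta(z mean) -0.012775009160032791
```

View pics/s16.png

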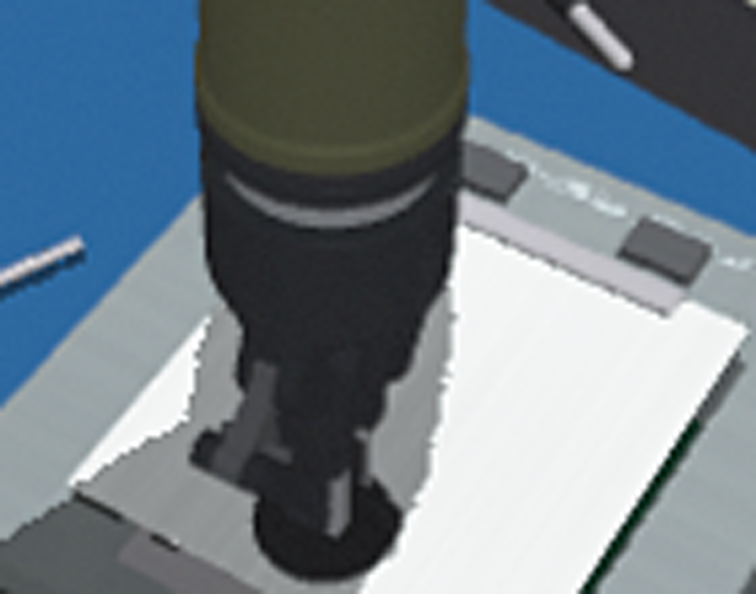

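```bash
sed -i 's/(Z>2)&(Z<130)/(Z>-7)\&(Z<130)/; s/Y<(-35)/Y<(-40)/' l.py; python3 l.py s16b.png
```

```text
13.15 [ 508.23 -105.23   93.51] [-4.51 -0.69 15.18] [3.13 0.   1.76] [ 0.4   0.76 -0.48  1.99  0.66  0.54 -0.35]
lid theta -0.029129231000185465 offset 4.526975157988355 n 1364 theta(z mean) -0.024465980910478774
```

Call:
play_rows([
  {"gripper": 1,"offset": [0,0,0.15],"twist": [0,0,0]},
  {"gripper": 1,"offset": [0,0,0],"twist": [0,0,0]},
])

```text
clock: 13.45
tool_pos: [508.3, -105.3, 93.9]
orientation: [3.129, 0.006, 1.762]
wrist_force: [-3.0, -0.9, 10.0]
finger_gap: 7.5
```

```bash
python3 l.py s17.png
```

```text
13.45 [ 508.26 -105.26   93.86] [-2.96 -0.94  9.97] [3.13 0.01 1.76] [ 0.4   0.75 -0.48  1.99  0.66  0.54 -0.35]
lid theta -0.024512148299055535 offset 4.228991835395389 n 1357 theta(z mean) -0.022463806973267397
```

Call:
play_rows([
  {"gripper": 1,"offset": [0,0,0.2],"twist": [0,0,0]},
  {"gripper": 1,"offset": [0,0,0.2],"twist": [0,0,0]},
])

```text
clock: 13.75
tool_pos: [508.3, -105.4, 92.8]
orientation: [3.128, 0.009, 1.761]
wrist_force: [-9.1, -0.1, 30.6]
finger_gap: 7.3
```

Call:
play_rows([
  {"gripper": 1,"offset": [0,0,0.2],"twist": [0,0,0]},
])

```text
clock: 13.88
tool_pos: [508.3, -105.4, 92.8]
orientation: [3.127, 0.01, 1.761]
wrist_force: [-7.7, 0.1, 27.5]
finger_gap: 7.3
```

```bash
python3 l.py s18.png
```

```text
13.875 [ 508.35 -105.41   92.85] [-7.66  0.12 27.53] [3.13 0.01 1.76] [ 0.4   0.75 -0.47  1.99  0.67  0.53 -0.36]
lid theta -0.03230239164276562 offset 4.539678613153537 n 1353 theta(z mean) -0.027482230827155424
```

Call:
play_rows([
  {"gripper": 1,"offset": [0,0,0.1],"twist": [0,0,0.08]},
  {"gripper": 1,"offset": [0,0,0.1],"twist": [0,0,0.08]},
])

```text
clock: 14.18
tool_pos: [508.1, -105.5, 93.1]
orientation: [3.124, 0.009, 1.597]
wrist_force: [-4.5, -0.2, 12.5]
finger_gap: 7.6
```

```bash
python3 l.py s19.png;python3 -c "
from workcell import *
print(observe()['torque'])"
```

```text
14.175 [ 508.13 -105.47   93.11] [-4.52 -0.21 12.47] [3.12 0.01 1.6 ] [ 0.37  0.75 -0.42  1.99  0.62  0.51 -0.48]
lid theta -0.032186292058576135 offset 4.633266422009315 n 1376 theta(z mean) -0.026535997332207673
[ 0.00404928  0.53687555 -0.00397454]
```

Call:
play_rows([
  {"gripper": 1,"offset": [0,0,0.14],"twist": [0.003,0.003,0.08]},
  {"gripper": 1,"offset": [0,0,0.12],"twist": [0.003,0.003,0.08]},
  {"gripper": 1,"offset": [0,0,0.12],"twist": [0.003,0.003,0.08]},
])

```text
clock: 14.6
tool_pos: [507.7, -105.3, 93.0]
orientation: [3.131, -0.001, 1.347]
wrist_force: [-6.2, -0.9, 17.5]
finger_gap: 7.1
```

Call:
play_rows([
  {"gripper": 1,"offset": [0,0,0.12],"twist": [0.003,0.003,0.08]},
])

```text
clock: 14.72
tool_pos: [507.5, -105.2, 92.9]
orientation: [3.134, -0.005, 1.265]
wrist_force: [-6.2, 0.4, 16.3]
finger_gap: 7.1
```

```bash
python3 l.py s20.png;python3 -c "
from workcell import *
print(observe()['torque'])"
```

```text
14.725 [ 507.55 -105.16   92.94] [-6.23  0.43 16.33] [ 3.13 -0.    1.27] [ 0.33  0.74 -0.35  1.99  0.5   0.49 -0.69]
lid theta -0.031578947724077294 offset 4.452898031074204 n 1368 theta(z mean) -0.02753544533437576
[ 0.14229873  0.84333747 -0.00620695]
```

Call:
play_rows([
  {"gripper": 1,"offset": [0,0,0.13],"twist": [0,0,0.08]},
  {"gripper": 1,"offset": [0,0,0.13],"twist": [0,0,0.08]},
  {"gripper": 1,"offset": [0,0,0.13],"twist": [0,0,0.08]},
])

```text
clock: 15.15
tool_pos: [507.4, -105.1, 92.9]
orientation: [3.132, -0.006, 1.015]
wrist_force: [-5.0, 0.1, 18.3]
finger_gap: 7.2
```

```bash
python3 l.py s21.png;python3 -c "
from workcell import *
print(observe()['torque'])"
```

```text
15.15 [ 507.35 -105.06   92.91] [-4.99  0.06 18.34] [ 3.13 -0.01  1.02] [ 0.29  0.73 -0.28  1.99  0.42  0.46 -0.86]
lid theta -0.03218271095608144 offset 4.565469349008075 n 1359 theta(z mean) -0.027135695686167683
[0.20711656 0.88359871 0.02515546]
```

View pics/s21.png

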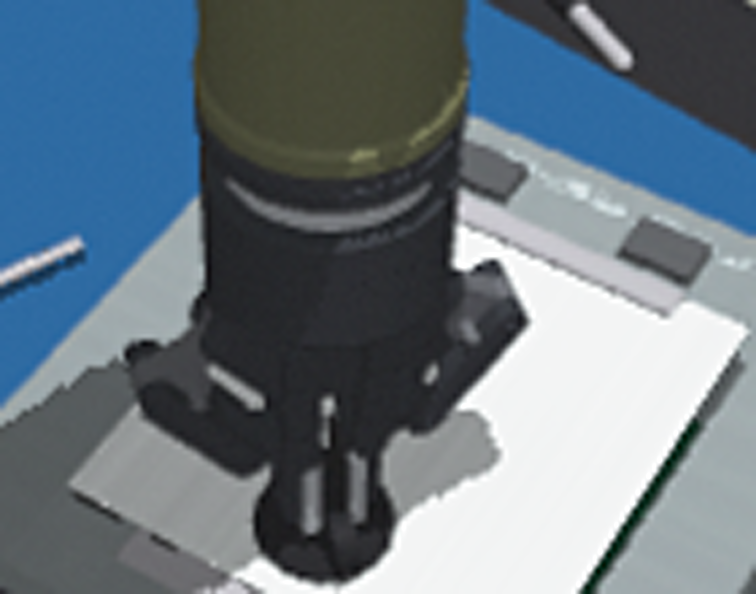

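The wing turns between the fingers and the lid stays down, so I'll keep turning.

Call:
play_rows([
  {"gripper": 1,"offset": [0,0,0.13],"twist": [0,0,0.08]},
  {"gripper": 1,"offset": [0,0,0.13],"twist": [0,0,0.08]},
  {"gripper": 1,"offset": [0,0,0.13],"twist": [0,0,0.08]},
  {"gripper": 1,"offset": [0,0,0.13],"twist": [0,0,0.08]},
])

```text
clock: 15.7
tool_pos: [507.2, -104.9, 92.9]
orientation: [3.131, -0.009, 0.683]
wrist_force: [-5.3, 1.1, 17.9]
finger_gap: 7.1
```

Call:
play_rows([
  {"gripper": 1,"offset": [0,0,0.13],"twist": [0,0,0.08]},
  {"gripper": 1,"offset": [0,0,0.13],"twist": [0,0,0.08]},
  {"gripper": 1,"offset": [0,0,0.13],"twist": [0,0,0.08]},
])

```text
clock: 16.08
tool_pos: [507.0, -104.7, 92.9]
orientation: [3.132, -0.013, 0.436]
wrist_force: [-5.9, 0.9, 18.2]
finger_gap: 7.2
```

```bash
python3 l.py s22.png;python3 -c "
from workcell import *
print(observe()['torque'])"
```

```text
16.075 [ 507.03 -104.66   92.86] [-5.95  0.93 18.23] [ 3.13 -0.01  0.44] [ 0.19  0.72 -0.12  2.01  0.21  0.41 -1.23]
lid theta -0.031287156095357545 offset 4.477487281359733 n 1367 theta(z mean) -0.027047531214955546
[ 0.23254659  0.80592587 -0.02769955]
```

Call:
play_rows([
  {"gripper": 1,"offset": [0,0,0.13],"twist": [0,0,0.08]},
  {"gripper": 1,"offset": [0,0,0.13],"twist": [0,0,0.08]},
  {"gripper": 1,"offset": [0,0,0.13],"twist": [0,0,0.08]},
  {"gripper": 1,"offset": [0,0,0.1],"twist": [0,0,0.03]},
])

```text
clock: 16.62
tool_pos: [507.0, -104.4, 92.9]
orientation: [3.134, -0.018, 0.155]
wrist_force: [-4.7, 0.3, 13.3]
finger_gap: 7.3
```

```bash
python3 l.py s23.png;python3 -c "
from workcell import *
print(observe()['torque'])"
```

```text
16.625 [ 507.02 -104.42   92.87] [-4.66  0.34 13.31] [ 3.13 -0.02  0.15] [ 0.15  0.72 -0.05  2.01  0.1   0.39 -1.4 ]
lid theta -0.030654606997043102 offset 4.406585097318159 n 1373 theta(z mean) -0.027029228911222166
[0.16933798 0.76302663 0.02554157]
```

View pics/s23.png

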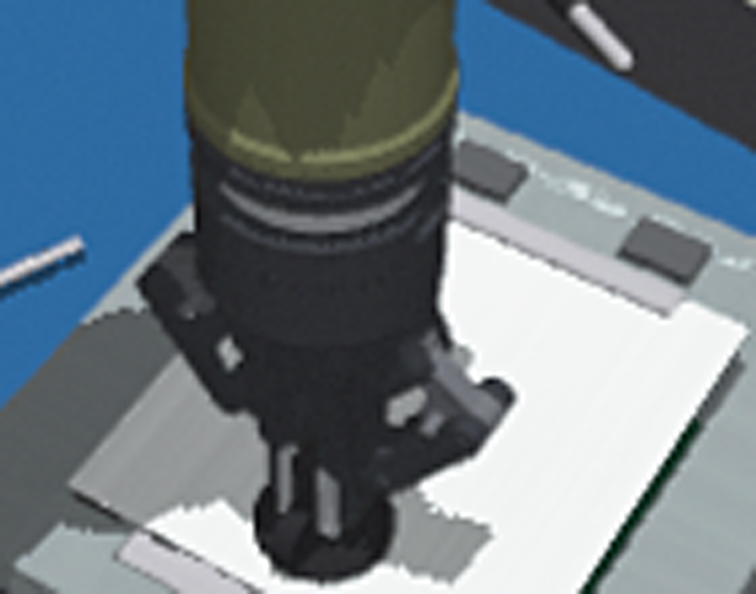

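Call:
play_rows([
  {"gripper": 1,"offset": [0,0,0],"twist": [0,0,0]},
  {"gripper": 1,"offset": [0,0,-0.05],"twist": [0,0,0]},
  {"gripper": 0.2,"offset": [0,0,0],"twist": [0,0,0]},
  {"gripper": 0.2,"offset": [0,0,0],"twist": [0,0,0]},
  {"gripper": 0.2,"offset": [0,0,0],"twist": [0,0,0]},
])

```text
clock: 17.3
tool_pos: [507.9, -103.9, 93.3]
orientation: [3.134, -0.02, 0.155]
wrist_force: [-0.2, 0.0, 0.6]
finger_gap: 34.2
```

```bash
python3 l.py s24.png
```

```text
17.3 [ 507.9  -103.86   93.32] [-0.18  0.02  0.62] [ 3.13 -0.02  0.15] [ 0.14  0.72 -0.05  2.01  0.1   0.39 -1.4 ]
lid theta -0.024408060648917176 offset 4.449952451570082 n 1368 theta(z mean) -0.02039967055673111
```

Call:
play_rows([
  {"gripper": 0.2,"offset": [0,0,-1],"twist": [0,0,0]},
  {"gripper": 0.2,"offset": [0,0,-2],"twist": [0,0,0]},
  {"gripper": 0.2,"offset": [0,0,-4],"twist": [0,0,0]},
  {"gripper": 0.2,"offset": [0,0,-5],"twist": [0,0,0]},
  {"gripper": 0.2,"offset": [-3,0,-5],"twist": [0,0,0]},
  {"gripper": 0.2,"offset": [-4,0,-3],"twist": [0,0,0]},
  {"gripper": 0.2,"offset": [0,0,0],"twist": [0,0,0]},
  {"gripper": 0.2,"offset": [0,0,0],"twist": [0,0,0]},
])

```text
clock: 18.35
tool_pos: [434.0, -113.8, 302.2]
orientation: [3.132, -0.026, 0.155]
wrist_force: [0.5, 0.4, 0.0]
finger_gap: 34.3
```

```bash
sed -i 's/^th=.05/th=-.024/' k.py; python3 l.py s25.png; python3 k.py; python3 m.py | grep -E "cup|meter|screw"; python3 - <<'E'
from h import *
c=capture("side");save(c,"s26.png")
E
```

```text
18.35 [ 434.04 -113.77  302.2 ] [0.52 0.43 0.04] [ 3.13 -0.03  0.16] [ 0.22  0.31 -0.1   1.95  0.04  0.85 -1.31]
lid theta -0.02592115522649993 offset 4.583471612527185 n 1378 theta(z mean) -0.020714373905551677
heights hist (array([  0, 197,  36,  22,  26,  27,  53,  79,   0,   0,   0,   0,   0,
         0,   0]), array([-2,  2,  6, 10, 14, 18, 22, 26, 30, 34, 38, 42, 46, 50, 54, 58]))
flange -182.14636237282227 -137.34792125337364 -23.091528254702954 23.317348571268568 203
12 n 198 mean [-161.591   -1.646] long axis [-1.    0.01] ang from Y -1.5607757373554279 rect ((-159.72482299804688, -0.10077142715454102), (55.77606964111328, 9.460738182067871), 0.4830337464809418)
world [ 503.155 -106.3    110.   ]
22 n 132 mean [-160.476   -0.718] long axis [-1.     0.001] ang from Y -1.5693156849210326 rect ((-159.44171142578125, -0.09838438034057617), (53.65950012207031, 9.460738182067871), 0.4830337464809418)
world [ 504.115 -105.212  110.   ]
cup 0.7 [ 666.2 -322.4    4.4] [ 730.7 -256.9   88. ]
meter 0.55 [ 443.6 -387.1   15. ] [ 563.9 -300.5   42.7]
screwdriver 0.67 [443.8 123.3   6.6] [593.9 171.   29.8]
cup 0.75 [ 664.9 -322.9    8.4] [ 731.1 -260.4   86. ]
meter 0.89 [ 430.1 -382.2   28. ] [ 562.8 -305.4   42.7]
screwdriver 0.87 [438.7 127.1   8.1] [563.2 167.1  28.2]
```

View pics/s26.png

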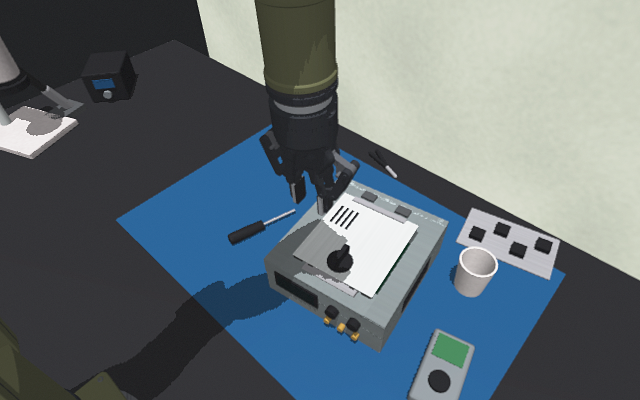

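View pics/s25.png

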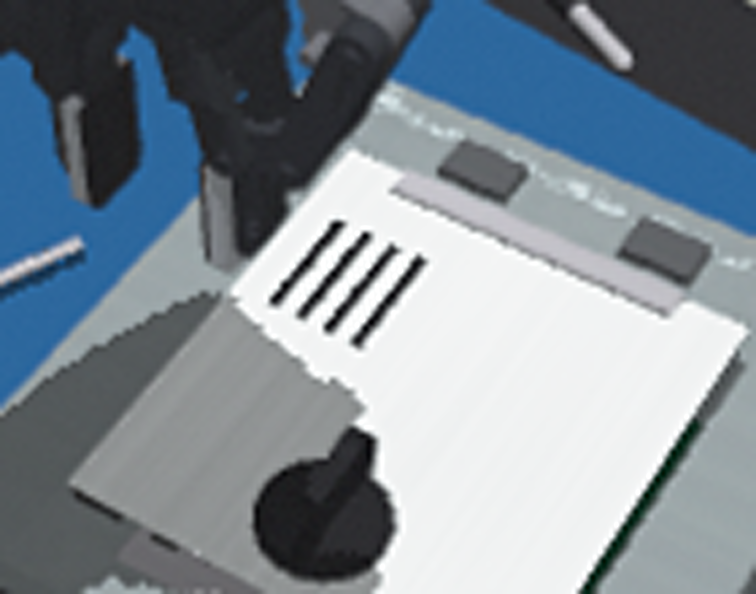

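The lid is level and latched, with the wing at (340,260) square to the front edge. The gripper is clear and the loose things are where they were, so I'm handing in.

```bash
python3 -c "
from workcell import *
print(close_job())"
```

```text
the job is handed in; nothing more can be done
None
```

The lid is shut and held by its latch alone. I swung it down with closed fingertips, gripped the wing, pressed until the stops were felt, turned the knob clockwise, released and lifted clear. The job was handed in at about 18.5 s of the 56 s; no verdict was reported.

**Last checks, with the gripper clear of everything:**
- **Lid:** it reads about -0.025 rad and stayed there after release. The stop was at about -0.032.
- **Knob:** the wing is square to the front edge, at about 1.56 to 1.57 rad. The tongue slid under the bar with no sign of blocking.
- **Loose things:** the cup and meter read within a few mm of their starting positions in both cameras. The screwdriver's outline was less steady: its measured extents changed by up to about 30 mm at the tip end, where only part of it had been detected. It looks unmoved in the pictures, and the arm never went near it.

**Disagreed or uncertain:**
- **Fingertip height:** the cameras and the contact with the lid put the real fingertips about 29 mm above the reported TCP. I therefore relied on the images and the wrist force for height.
- **Force on the case:** the wrist force briefly reached 30.6 N at the stops. I estimate about 25 N on the case, which is under the 30 N limit but with little margin. I eased to 12 to 18 N while turning.

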